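# Find the release notch in the tool rail's edge and press the catch

## Task

Unlock the tool rail: put a fingertip on its top edge just beside the yellow end cover and sweep it gently along the edge, away from the yellow cover, until you find the notch. Then press the catch inside the notch down as far as it goes, where it stays, and come away. Do not grasp or lift anything, and leave the jar, the nozzle and the pot where they stand.

Things in the scene. Friction and masses are not known exactly. Their poses are not given: they have to be found in the camera images.
- sweep_start (a point): Where the sweep begins: point on the middle line of the tool rail's top edge, at the height of the unpressed edge (250 mm above the shelf), 25 mm from the yellow end cover. y runs along the rail towards the yellow cover (so the sweep goes along -y), x across the rail towards its tool side, z up.
- hookrail: Galvanised rail on two posts, 500 mm long along its y, tools hung on its +x side. Origin on the shelf under its middle. Its bare top edge is a level metal strip 16 mm wide, 300 mm long, with nothing beside it for 30 mm down, between a yellow end cover (+y) and a grey one (-y), both 100 mm long, 28 mm wide, 3 mm above the edge. The tools are fixed to it.
- edge_lead (a joint): How far (m) the stretch of edge between yellow cover and notch is pressed down. It is sprung: about 1.5 N to start, 4.5 N at its stop, 0.005. It sinks level over its whole length and springs back to 0 when left. Press it about 2 mm while sweeping; it comes up once the fingertip has passed into the notch.
- edge_far (a joint): The same for the stretch of edge between the notch and the grey cover.
- catch (a joint): How far (m) the black catch in the notch is pressed: 0 at first, its top 8 mm below the edge; stop at 0.012. Slides down against 3 N, stays where left. The notch is 40 mm long along the edge, open across it, centred 105 to 195 mm from sweep_start along -y, elsewhere each time. Closed fingers fit with their narrow side along the edge. The catch, 36 x 14 mm, fills its floor.
- jar: Closed glass jar, 68 mm across, 95 mm tall, loose, upright on the shelf beyond the rail; origin at the centre of its underside.
- nozzle: Orange spray nozzle standing upright on its round foot, 42 mm across, 96 mm tall, loose, on the robot's side of the rail; origin at the centre of its underside.
- pot: Small terracotta pot, 76 mm across, 70 mm tall, loose, on the robot's side of the rail; origin at the centre of its underside.

How it is judged:
On the way, in this order (a step that is already met when the one before it is completed fails the run):
1. a fingertip presses the edge lightly beside the yellow cover (value of joint edge_lead above 0.0005 m and y of the grasp point in the frame of sweep_start between -0.03 and 0.035 m and value of joint catch below 0.002 m), for 0.05 s.
2. the fingertip, still on the edge, has swept 40 to 80 mm along it (value of joint edge_lead above 0.0005 m and y of the grasp point in the frame of sweep_start between -0.08 and -0.04 m and value of joint catch below 0.002 m), for 0.1 s.
3. the catch in the notch is pressed down to its stop (value of joint catch above 0.01 m), for 0.1 s.
At the end, for the whole second after the job is handed in: The catch is down at least 10 of its 12 mm and stays there, both stretches of edge have sprung back to within 1 mm, and jar, nozzle and pot are within 20 mm of where they stood (value of joint catch above 0.01 m and value of joint each of edge_lead, edge_far below 0.001 m and distance of each of jar, nozzle, pot from where it was at the start of the episode below 0.02 m); the robot touches nothing.
It fails at once if the jar, the nozzle or the pot is lifted, carried or pushed more than 20 mm (distance of any of jar, nozzle, pot from where it was at the start of the episode above 0.02 m).
It fails at once if the fingers push with more than 40 N (contact force between the fingers and anything else above 40 N).
It also fails if it takes over 59 s, if anything falls off the work surface, if the arm or the gripper's body presses on something with over 40 N, if the wrist force passes 120 N, or if a joint passes its speed limit or range.

## Robot

A 7-joint arm with a two-finger parallel gripper is mounted at the origin on the work surface. World frame = base frame: x ahead of the robot, y to its left, z up, the work surface at z = 0. Lengths are in m, angles in rad, forces in N, time in s.
With the tool pointing down it reaches from about 0.4 to 0.875 m from the base axis. Payload 19.3 kg.
Tool frame: the origin (TCP) lies midway between the tips of the shut fingers; the grasp point (between the pads) lies 19 mm behind it; z points along the fingers, y is the direction in which the jaws open and shut (so a half turn about z gives the same grasp; the last joint's range is limited). The gripper opens to 85 mm and grips with 20 to 120 N. Pads are 22 mm wide; open, the fingers measure 114 mm over their backs; the gripper's body (76 mm by 85 mm) begins 54 mm behind the grasp point. The pads swing forward as they close: fully open they stand 13 mm farther back than shut.
Start: joints at [-0.07, 0.521, -0.036, 1.599, 0.021, 1.021, -0.113], TCP at [0.625, -0, 0.231] pointing down, gripper open.
Joint ranges: [-2.91, 2.91], [-0.3, 2.13], [-1.5, 1.42], [0.17, 2.43], [-1.26, 4.41], [0.16, 1.93], [-2.52, 2.52]. Speed limits (rad/s): [1.89, 1.89, 2.39, 2.39, 3.01, 3.01, 3.01].

## Interface

Orientations are given as [roll, pitch, yaw] about the fixed x, y, z axes, in that order (R = Rz(yaw) Ry(pitch) Rx(roll)).
In Python, from workcell import telemetry, cams, workorder gives the robot as it stands. The module is installed in compiled form; this text tells all that it offers.
- The arm moves only by the tool apply_moves, never from a script. Its argument "steps" is a list of rows, each a list of 4 numbers: the shift along the tool's x, y, z in cm, then the turn about the tool's z in rad. A call has exactly 10 rows; each row is the pose to reach, as a shift and turn from the pose commanded when the call began, along the tool's axes at that moment; what a row does not reach only later rows make up. A row lasts 1/12 s, in which the tool goes at most 41.7 mm and 7.16 degrees, less where a joint would pass 70% of its speed; a pose out of reach is approached as far as the arm can. A call with a gripper value outside its range is refused whole. "claw" is the closure, from 0 (fully open) to 1 (shut), set as the call begins (left out, the last holds). The fingers move at their own pace and stop on an object; "force" is the grip in N (left out, the last holds). Time passes only in rows, so rows that repeat a pose let the fingers close, or fill a call up. It gives the time, the measured TCP pose, the force and the opening at its end, in the units of the state.
- telemetry.observe(): the state, without advancing time (a new reading comes with each control period).
- cams.grab_frame(name): name is "scene" or "side" or "wrist"; returns a dict with "color" (420x560x3 uint8, red, green, blue), "mtx" (3x3 intrinsics, pixels), "eye" and "orientation" of the camera in the world; the wrist camera has in their place "T_tool_cam" (4x4, takes a point from camera to tool coordinates, whose origin is the TCP and whose axes are the flange's). Camera axes: x right, y down, z forward; pixel columns grow to the right and rows downward; lengths in m; the calibration is good to about 2 mm. The wrist camera is an equidistant fisheye: a pixel r from the principal point sees the ray r / f radians off the axis. A picture is of the moment at which its call begins: read the wrist's pose just before it. There is no depth.
- workorder.job_done(): hands the job in, once; it reports no verdict.
Trained networks look in the newest picture that a camera, given by its name, has taken for a name from the list of things; names that differ only in an ending like _2 or _b are one class to them, and where a whole thing is asked for, a point or a joint stands for the part that bears it (a point fixed in the world has none). Each returns a list of dicts, best first, with "score" (0 to 1); they miss things now and then, are a little off and sometimes report something else, mostly with a low value. They report only what shows in the picture. A call takes as long as a camera call.
- cams.find_in(camera, name): "box" ([left, top, width, height] in pixels, round what is visible of it).
- cams.pinpoint(camera, name): "uv" ([column, row] in pixels: a listed point, or the origin of a listed thing).
The state is a dict: "clock": time; "qpos": joint angles; "qd": joint speeds; "joint_efforts": joint torques, N m; "position": TCP position; "tool_rot": TCP orientation; "force": force on the tool from outside, world axes, zero at the start; "moment": the same for the moment, N m; "grip_width": finger opening in m.
Only numpy, scipy, OpenCV 4.12 (cv2) and the standard library are available. Lean on these libraries where they do the work, as an engineer would, in place of code of your own. Each camera call takes 0.05 s, during which the arm holds its last target. There are 200 camera calls.

## Working session

There is one attempt and no reset: what is moved stays moved. The work goes in short steps, Python scripts to look and compute and a tool call to move; the robot and the scene stay as the last step left them, time stands still between calls to the robot, and variables do not carry over. Pictures are saved under pics/ and viewed, about 8 in all and at most 12, crops included, and the job is handed in when it is done.

Besides the shell and the picture viewer there is one more tool, called after "Call:" as name(argument=value, ...), one argument or row to a line, values as JSON. apply_moves: Moves the arm, as the interface text tells. Its arguments: {"type":"object","properties":{"steps":{"type":"array"},"claw":{"type":"number"},"force":{"type":"number"}},"required":["steps"]}

```bash
mkdir -p pics; cat > h.py <<'E'
from workcell import telemetry, cams, workorder
import numpy as np, cv2
def grab(n,save=None):
    f=cams.grab_frame(n)
    if save: cv2.imwrite('pics/'+save,f['color'][:,:,::-1])
    return f
E
python3 - <<'E'
from h import *
print(telemetry.observe())
for c in ['scene','side','wrist']:
    f=grab(c,c+'0.png')
    print(c,{k:v for k,v in f.items() if k!='color'})
    for n in ['sweep_start','hookrail','jar','nozzle','pot','catch']:
        try: print(n,cams.pinpoint(c,n)[:2],cams.find_in(c,n)[:2])
        except Exception as e: print(n,e)
a=[cv2.imread(f'pics/{c}0.png') for c in ['scene','side','wrist']]
E
```

```text
{'clock': 0.0, 'qpos': array([-0.07019596,  0.52203003, -0.03633835,  1.60001013,  0.02120457,
        1.02108083, -0.11279827]), 'qd': array([7.33778364e-04, 7.84481865e-05, 1.53002665e-04, 2.25686605e-03,
       6.21735880e-04, 8.12371735e-04, 1.57463378e-04]), 'joint_efforts': array([-4.24098413e-03, -9.27110124e+01,  1.97758444e+00, -3.69928443e+01,
        1.76317629e-02,  8.19846697e-03, -6.58496788e-05]), 'position': array([ 6.24662784e-01, -3.42602256e-05,  2.30714862e-01]), 'tool_rot': array([-3.14045224e+00,  7.96100066e-05,  1.57079600e+00]), 'force': array([-0.57349352, -0.54284061, -0.39045574]), 'moment': array([ 0.00244485, -0.03139713,  0.0130245 ]), 'grip_width': 0.08557382555932277}
scene {'mtx': array([[534.658772  ,   0.        , 285.72060429],
       [  0.        , 534.658772  , 207.56775291],
       [  0.        ,   0.        ,   1.        ]]), 'eye': array([1.29122989, 0.43383835, 0.69009598]), 'orientation': array([-2.13153168e+00, -1.90639765e-04,  2.06998645e+00])}
sweep_start [{'uv': [305.5, 162.2], 'score': 0.85}] [{'box': [105.0, 134.9, 270.9, 161.4], 'sc
[... 1629 characters left out ...]
e-04, -9.49491305e-01, -3.13792991e-01,
         7.96528941e-02],
       [ 9.99999620e-01,  6.75727210e-04, -5.50350527e-04,
        -4.11125525e-04],
       [ 7.34591503e-04, -3.13792614e-01,  9.49491262e-01,
        -1.42888649e-01],
       [ 0.00000000e+00,  0.00000000e+00,  0.00000000e+00,
         1.00000000e+00]])}
sweep_start [{'uv': [226.1, 221.3], 'score': 0.59}] [{'box': [19.2, 0.0, 278.9, 365.4], 'score': 0.6}]
hookrail [{'uv': [225.3, 219.2], 'score': 0.63}] [{'box': [17.9, 1.4, 275.5, 368.8], 'score': 0.7}]
jar [{'uv': [331.8, 165.7], 'score': 0.9}] [{'box': [306.6, 134.0, 83.2, 84.0], 'score': 0.64}]
nozzle [] []
pot [] []
catch it knows: hookrail, jar, nozzle, pot, sweep_start
```

View pics/scene0.png

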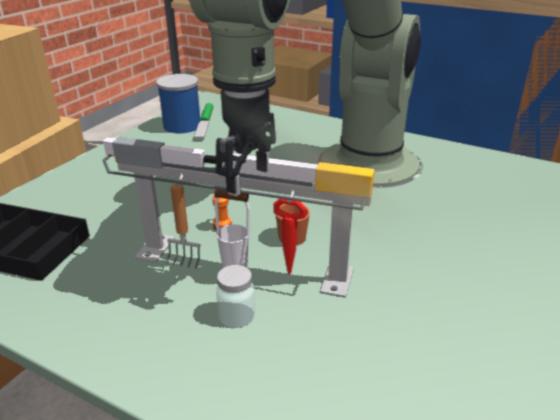

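View pics/side0.png

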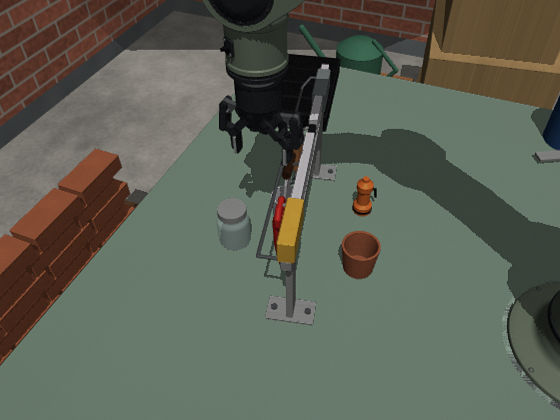

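View pics/wrist0.png

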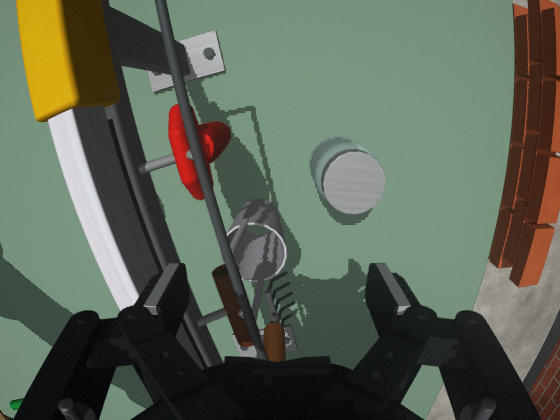

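The rail runs roughly along world y with the yellow cover at the +y end. In the scene view its edge junction is near (318,170), and in the side view near (293,200). The open gripper is on the tool side of the rail, the jar at about (236,300) in the scene view. I'll locate the rail now.

```bash
cat >> h.py <<'E'
from scipy.spatial.transform import Rotation as Ro
def rot(rpy): return Ro.from_euler('xyz',rpy).as_matrix()
def onplane(f,uv,z):
    d=rot(f['orientation'])@np.linalg.solve(f['mtx'],[uv[0],uv[1],1]); e=f['eye']
    return e+d*(z-e[2])/d[2]
def proj(f,P):
    p=rot(f['orientation']).T@(np.array(P)-f['eye']); p=f['mtx']@p; return p[:2]/p[2]
def wray(f,uv,st):
    T=f['T_tool_cam'];K=f['mtx'];v=np.array([uv[0]-K[0,2],uv[1]-K[1,2]])/K[0,0];r=np.hypot(*v)
    d=np.r_[v/r*np.sin(r),np.cos(r)];R=rot(st['tool_rot'])
    return R@T[:3,3]+st['position'], R@T[:3,:3]@d
def wplane(f,uv,st,z):
    o,d=wray(f,uv,st); return o+d*(z-o[2])/d[2]
E
python3 - <<'E'
from h import *
s=grab('scene');d=grab('side')
st=telemetry.observe();w=grab('wrist')
print('ss',onplane(s,[305.5,162.2],.25),onplane(d,[296.7,188.6],.25),wplane(w,[226,221],st,.25))
for n,a,b in [('jar',[238.4,318.2],[239.4,238.5]),('noz',[222.1,227.1],[357.8,205]),('pot',[292,243],[357.5,267.7])]:
    print(n,onplane(s,a,0),onplane(d,b,0))
# wrist: white/yellow corner points of top strip
for uv in [(52,121),(88,110),(40,119),(112,105)]: print(uv,wplane(w,uv,st,.25))
for nm,f in (('s',s),('d',d)):
    c=f['color'];x0,y0=(90,120) if nm=='s' else (240,60)
    crop=c[y0:y0+90,x0:x0+300] if nm=='s' else c[y0:y0+220,x0:x0+110]
    k=2.6 if nm=='s' else 2.6
    cv2.imwrite(f'pics/c{nm}.png',cv2.resize(crop,None,fx=k,fy=k,interpolation=cv2.INTER_CUBIC)[:,:,::-1])
a=cv2.imread('pics/cs.png');b=cv2.imread('pics/cd.png')
h=cv2.rotate(b,cv2.ROTATE_90_CLOCKWISE)
W=max(a.shape[1],h.shape[1]);o=np.zeros((a.shape[0]+h.shape[0],W,3),np.uint8);o[:a.shape[0],:a.shape[1]]=a;o[a.shape[0]:,:h.shape[1]]=h
cv2.imwrite('pics/crop.png',o);print(a.shape,h.shape)
E
```

```text
ss [0.52489551 0.05640716 0.25      ] [0.5336165  0.05966203 0.25      ] [0.60350429 0.03112283 0.25      ]
jar [0.70113278 0.01384788 0.        ] [0.68521993 0.00383763 0.        ]
noz [ 0.47019165 -0.17987984  0.        ] [ 4.79534612e-01 -1.87728190e-01  1.11022302e-16]
pot [ 0.44816058 -0.00999484  0.        ] [ 0.42825787 -0.01539815  0.        ]
(52, 121) [0.52354244 0.07771684 0.25      ]
(88, 110) [0.54460118 0.08036723 0.25      ]
(40, 119) [0.51596684 0.07948369 0.25      ]
(112, 105) [0.55689788 0.08124812 0.25      ]
(234, 780, 3) (286, 572, 3)
```

View pics/crop.png

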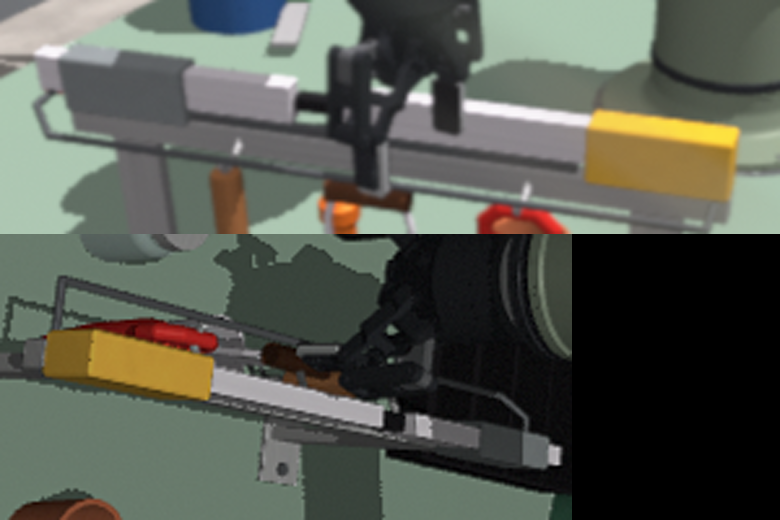

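The crop shows the junction of the yellow cover and the white strip, at (588,115–127) in the scene half and (212,366–398) in the side half. The black notch spans about x 383–408 in the side half and starts at x≈297 in the scene half.

```bash
python3 - <<'E'
from h import *
s=grab('scene');d=grab('side')
S=lambda x,y:(90+(x+.5)/2.6-.5,120+(y+.5)/2.6-.5)
D=lambda X,Y:(240+(Y-234)/2.6-.3,60+(571-X)/2.6-.3)
for n,p in dict(junc_far=(590,115),junc_near=(587,127),strip_far=(410,93),strip_near=(405,101),notchL_near=(294,88),notchL_far=(297,77),grey_far=(193,66),grey_near=(187,73)).items(): print('S',n,onplane(s,S(*p),.25).round(4))
for n,p in dict(junc_tool=(213,366),junc_rob=(212,398),n_tool=(384,402),n_rob=(384,430),n2_tool=(408,412),n2_rob=(408,436),grey_tool=(480,425),grey_rob=(480,447)).items(): print('D',n,onplane(d,D(*p),.25).round(4))
E
```

```text
S junc_far [0.5214 0.0768 0.25  ]
S junc_near [0.5381 0.0826 0.25  ]
S strip_far [ 0.5519 -0.0492  0.25  ]
S strip_near [ 0.5641 -0.0456  0.25  ]
S notchL_near [ 0.5847 -0.1256  0.25  ]
S notchL_far [ 0.5691 -0.1343  0.25  ]
S grey_far [ 0.5906 -0.2119  0.25  ]
S grey_near [ 0.6019 -0.2081  0.25  ]
D junc_tool [0.5354 0.0825 0.25  ]
D junc_rob [0.5167 0.076  0.25  ]
D n_tool [ 0.5765 -0.0876  0.25  ]
D n_rob [ 0.558 -0.095  0.25 ]
D n2_tool [ 0.5799 -0.1169  0.25  ]
D n2_rob [ 0.5638 -0.1233  0.25  ]
D grey_tool [ 0.6033 -0.2076  0.25  ]
D grey_rob [ 0.5875 -0.2139  0.25  ]
```

Call:
apply_moves(
  steps=[
    [0,0,-1.5,0],
    [0,0,-3,0],
    [0,0,-4.5,0],
    [0,0,-6,0],
    [0,0,-7.5,0],
    [0,0,-9,0],
    [0,0,-9,-0.08],
    [0,0,-9,-0.16],
    [0,0,-9,-0.23],
    [0,0,-9,-0.23],
  ],
  claw=0,
)

```text
clock: 2.73
position: [0.625, -0.0001, 0.3213]
tool_rot: [3.142, -0.0, 1.804]
force: [0.3, 0.4, -0.8]
grip_width: 0.0852
```

Call:
apply_moves(
  steps=[
    [0,0,0,0],
    [0,0,0,0],
    [0,0,0,0],
    [0,0,0,0],
    [0,0,0,0],
    [0,0,0,0],
    [0,0,0,0],
    [0,0,0,0],
    [0,0,0,0],
    [0,0,0,0],
  ],
  claw=1,
  force=60,
)

```text
clock: 3.57
position: [0.625, -0.0, 0.3213]
tool_rot: [3.142, 0.0, 1.801]
force: [0.3, 0.4, -0.3]
grip_width: -0.0001
```

Call:
apply_moves(
  steps=[
    [1.1,-1.1,0,0],
    [2.2,-2.2,0,0],
    [3.3,-3.3,0,0],
    [4.4,-4.4,0,0],
    [5.5,-5.5,0,0],
    [6.5,-6.6,0,0],
    [7.5,-7.7,1,0],
    [7.5,-7.7,2,0],
    [7.5,-7.7,3,0],
    [7.5,-7.7,3.6,0],
  ],
)

```text
clock: 4.4
position: [0.533, 0.0551, 0.2841]
tool_rot: [-3.141, 0.0, 1.801]
force: [0.9, -0.8, -0.0]
grip_width: 0.0001
```

```bash
python3 - <<'E'
from h import *
st=telemetry.observe();print(st['position'],st['tool_rot'],st['force'])
s=grab('scene');d=grab('side');w=grab('wrist')
for nm,f in (('scene',s),('side',d)): print(nm,cams.pinpoint(nm,'sweep_start')[:1],'tip',proj(f,st['position']),'ss est',proj(f,[.5332,.0552,.25]))
a=cv2.resize(s['color'][110:230,90:390],None,fx=2,fy=2,interpolation=2)
b=cv2.resize(cv2.rotate(d['color'][60:280,230:350],0),None,fx=2,fy=2,interpolation=2)
o=np.zeros((480+120,600,3),np.uint8);o[:240,:600]=a;o[240:480,:440]=b
cv2.imwrite('pics/c2.png',o[:480,:,::-1]);cv2.imwrite('pics/w2.png',w['color'][:,:,::-1])
E
```

```text
[0.5330231  0.05506446 0.28406396] [-3.14076582e+00  1.35685944e-04  1.80051626e+00] [ 0.8791044  -0.78588963 -0.03994315]
scene [{'uv': [305.9, 164.0], 'score': 0.92}] tip [303.09977993 146.50279974] ss est [302.78782743 163.93516656]
side [{'uv': [294.4, 189.0], 'score': 0.94}] tip [298.27822989 171.36653898] ss est [297.92933363 186.93094521]
```

View pics/c2.png

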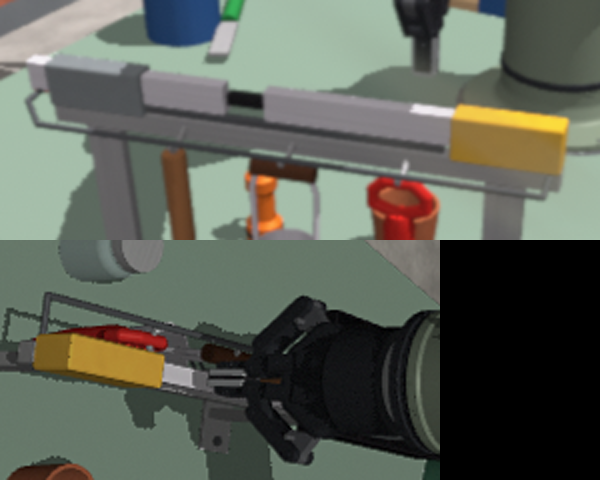

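View pics/w2.png

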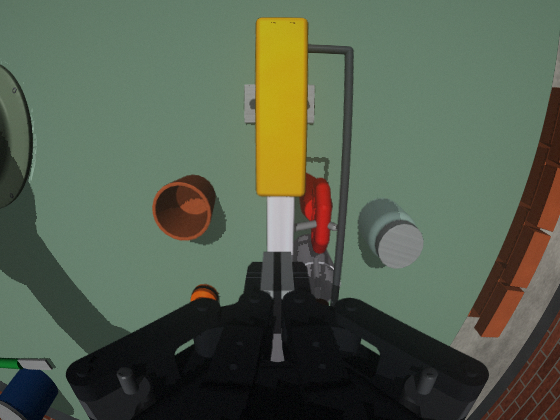

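The closed fingers sit centred over the strip and aligned with it. In the scene half of the crop the notch now shows fully, at x 227–265.

```bash
python3 - <<'E'
from h import *
st=telemetry.observe();s=grab('scene');w=grab('wrist')
ss=np.array([.5332,.0552,.25]);u=np.array([-.2283,.9736,0]);v=np.array([.9736,.2283,0])
rel=lambda P:((P-ss)@v*1000,(P-ss)@u*1000)
for uv in [(268,196),(294,196),(267,245),(294,245)]: print('w',np.round(rel(wplane(w,uv,st,.25)),1))
for n,p in dict(jn_far=(457,107),junc=(451,118),rl_far=(268,87),rl_near=(264,94),ll_near=(224,88),ll_far=(229,80)).items(): print(n,np.round(rel(onplane(s,(90+p[0]/2-.25,110+p[1]/2-.25),.25)),1))
E
```

```text
w [-5.6 25.6]
w [ 9.3 25.6]
w [-6.5 -5.4]
w [ 9.9 -5.4]
jn_far [-9.9 25.9]
junc [11.9 25.4]
rl_far [  -2.6 -150.9]
rl_near [  11.8 -149.3]
ll_near [  10.1 -189.2]
ll_far [  -6.7 -191.3]
```

Call:
apply_moves(
  steps=[
    [0,0.15,0.7,0],
    [0,0.15,1.4,0],
    [0,0.15,2.1,0],
    [0,0.15,2.7,0],
    [0,0.15,3.1,0],
    [0,0.15,3.2,0],
    [0,0.15,3.3,0],
    [0,0.15,3.4,0],
    [0,0.15,3.45,0],
    [0,0.15,3.45,0],
  ],
)

```text
clock: 5.58
position: [0.5344, 0.0558, 0.2509]
tool_rot: [3.141, 0.0, 1.801]
force: [-0.8, -1.2, -1.0]
grip_width: -0.0
```

Call:
apply_moves(
  steps=[
    [0,0,0.05,0],
    [0,0,0.1,0],
    [0,0,0.15,0],
    [0,0,0.2,0],
    [0,0,0.25,0],
    [0,0,0.25,0],
    [0,0,0.25,0],
    [0,0,0.25,0],
    [0,0,0.25,0],
    [0,0,0.25,0],
  ],
)

```text
clock: 6.42
position: [0.5344, 0.0558, 0.2483]
tool_rot: [3.142, -0.0, 1.801]
force: [0.6, 0.3, 2.3]
grip_width: 0.0
```

```bash
python3 - <<'E'
from h import *
for i in range(6):
    grab('wrist');st=telemetry.observe();print(st['position'].round(4),st['force'].round(2))
E
```

```text
[0.5344 0.0558 0.2483] [ 1.09 -0.58  2.51]
[0.5345 0.0558 0.2484] [0.94 0.6  2.86]
[0.5345 0.0558 0.2483] [0.45 0.04 1.83]
[0.5345 0.0558 0.2483] [ 0.66 -0.7   2.59]
[0.5344 0.0558 0.2483] [ 1.26 -0.36  2.1 ]
[0.5345 0.0558 0.2483] [ 1.15 -0.13  2.13]
```

Call:
apply_moves(
  steps=[
    [0,0,0.03,0],
    [-0.7,0,0.03,0],
    [-1.4,0,0.03,0],
    [-2.1,0,0.03,0],
    [-2.8,0,0.03,0],
    [-3.5,0,0.03,0],
    [-4.2,0,0.03,0],
    [-4.9,0,0.03,0],
    [-5.5,0,0.03,0],
    [-6,0,0.03,0],
  ],
)

```text
clock: 7.55
position: [0.5482, -0.0035, 0.248]
tool_rot: [-3.141, 0.0, 1.8]
force: [-0.8, 2.2, 3.1]
grip_width: -0.0
```

```bash
python3 - <<'E'
from h import *
for i in range(4):
    grab('wrist');st=telemetry.observe();print(st['position'].round(4),st['force'].round(2))
E
```

```text
[ 0.5483 -0.0043  0.248 ] [ 1.86 -1.45  2.11]
[ 0.5483 -0.0038  0.248 ] [ 0.27 -1.21  2.77]
[ 0.5482 -0.0033  0.248 ] [ 0.93 -0.87  2.39]
[ 0.5481 -0.003   0.248 ] [ 0.45 -2.07  1.7 ]
```

Call:
apply_moves(
  steps=[
    [-0.9,0,0,0],
    [-1.8,0,0,0],
    [-2.7,0,0,0],
    [-3.6,0,0,0],
    [-4.5,0,0,0],
    [-5.4,0,0,0],
    [-6.3,0,0,0],
    [-7.2,0,0,0],
    [-8.1,0,0,0],
    [-9,0,0,0],
  ],
)

```text
clock: 8.58
position: [0.5688, -0.0912, 0.248]
tool_rot: [-3.142, 0.0, 1.801]
force: [-1.2, 1.8, 2.9]
grip_width: -0.0001
```

Call:
apply_moves(
  steps=[
    [-0.4,0,0,0],
    [-0.8,0,0,0],
    [-1.2,0,0,0],
    [-1.5,0,0,0],
    [-1.8,0,0,0],
    [-2.0,0,0,0],
    [-2,0,0,0],
    [-2,0,0,0],
    [-2,0,0,0],
    [-2,0,0,0],
  ],
)

```text
clock: 9.42
position: [0.5731, -0.1095, 0.248]
tool_rot: [3.142, -0.0, 1.801]
force: [-0.7, -0.2, 0.5]
grip_width: -0.0003
```

```bash
python3 - <<'E'
from h import *
for i in range(5):
    f=grab('scene' if i<4 else 'side');st=telemetry.observe();print(st['position'].round(4),st['force'].round(2))
    if i==3: s=f
d=f
a=cv2.resize(s['color'][90:210,90:390],None,fx=2,fy=2,interpolation=2)
b=cv2.resize(cv2.rotate(d['color'][60:280,230:350],0),None,fx=2,fy=2,interpolation=2)
o=np.zeros((480,600,3),np.uint8);o[:240]=a;o[240:,:440]=b
cv2.imwrite('pics/c3.png',o[:,:,::-1])
E
```

```text
[ 0.5731 -0.1096  0.248 ] [-0.38  0.03  0.6 ]
[ 0.5731 -0.1096  0.248 ] [ 0.55 -0.7  -0.4 ]
[ 0.5731 -0.1096  0.248 ] [0.02 0.14 0.05]
[ 0.5731 -0.1096  0.248 ] [-0.3   0.28 -0.24]
[ 0.5731 -0.1097  0.248 ] [ 0.07 -0.47 -0.34]
```

View pics/c3.png

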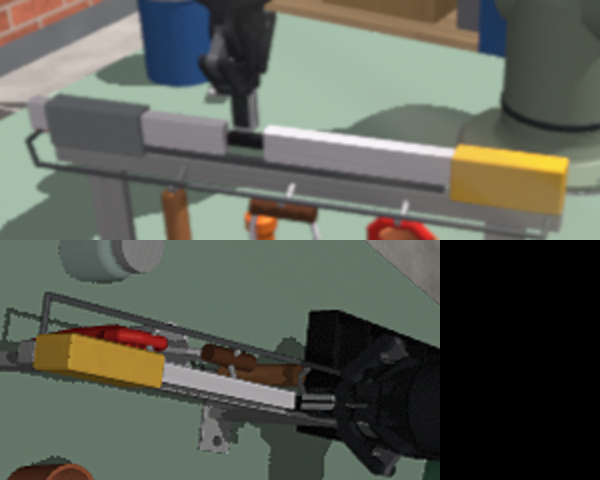

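The force has dropped to about zero, and the finger is centred in the notch (x 233–256 within 227–265). I'll press now.

Call:
apply_moves(
  steps=[
    [0,0,0.2,0],
    [0,0,0.4,0],
    [0,0,0.6,0],
    [0,0,0.8,0],
    [0,0,1.0,0],
    [0,0,1.2,0],
    [0,0,1.4,0],
    [0,0,1.55,0],
    [0,0,1.65,0],
    [0,0,1.7,0],
  ],
)

```text
clock: 10.5
position: [0.5731, -0.1097, 0.2308]
tool_rot: [-3.141, -0.0, 1.801]
force: [-1.2, 0.6, 2.7]
grip_width: 0.0004
```

Call:
apply_moves(
  steps=[
    [0,0,0.03,0],
    [0,0,0.06,0],
    [0,0,0.09,0],
    [0,0,0.12,0],
    [0,0,0.15,0],
    [0,0,0.15,0],
    [0,0,0.15,0],
    [0,0,0.15,0],
    [0,0,0.15,0],
    [0,0,0.15,0],
  ],
)

```text
clock: 11.33
position: [0.5732, -0.1097, 0.2301]
tool_rot: [3.141, 0.0, 1.801]
force: [-4.2, 0.9, 11.1]
grip_width: -0.0004
```

The force rose to 11 N at z = 0.230, so the catch is at its stop. I'll retreat straight up.

Call:
apply_moves(
  steps=[
    [0,0,-0.5,0],
    [0,0,-1.2,0],
    [0,0,-2.2,0],
    [0,0,-3.5,0],
    [0,0,-5,0],
    [0,0,-6.5,0],
    [0,0,-8,0],
    [0,0,-9,0],
    [0,0,-9.5,0],
    [0,0,-9.5,0],
  ],
)

```text
clock: 12.17
position: [0.5735, -0.1098, 0.3256]
tool_rot: [3.14, 0.001, 1.801]
force: [0.6, 0.3, -0.5]
grip_width: 0.0001
```

```bash
python3 - <<'E'
from h import *
s=grab('scene');d=grab('side');print(telemetry.observe()['position'],telemetry.observe()['force'])
for n in ['jar','nozzle','pot']: print(n,cams.pinpoint('side',n)[:1])
a=cv2.resize(s['color'][100:220,130:290],None,fx=4,fy=4,interpolation=2)
cv2.imwrite('pics/c4.png',a[:,:,::-1])
E
```

```text
[ 0.57295381 -0.10967958  0.32404615] [-0.39117606  0.20908866 -0.11937069]
jar [{'uv': [236.0, 240.0], 'score': 0.92}]
nozzle [{'uv': [359.8, 209.9], 'score': 0.86}]
pot [{'uv': [357.2, 268.4], 'score': 0.7}]
```

View pics/c4.png

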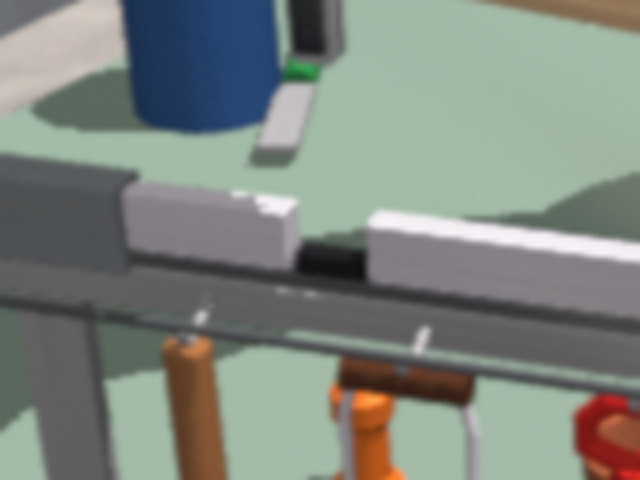

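The crop shows the catch at (333,262), well below the edge, with both stretches level. The gripper is clear.

```bash
python3 -c "
from h import *
print(workorder.job_done())"
```

```text
the job is handed in; nothing more can be done
None
```

I swept the closed fingertip along the edge from beside the yellow cover to the notch, pressed the catch down to its stop, came straight up and handed the job in. No verdict is reported, so what follows rests on my own checks.

- **Sweep:** The vertical force was about 2–3 N on the lead stretch, roughly 1.5 mm of press by its spring rating. It fell to zero about 170 mm from the start, where the pictures showed the notch.
- **Catch:** The force rose to 11 N at a TCP height of 0.230 m, the catch's expected stop height. The last scene picture shows the catch well below the edge.
- **Edge and gripper:** Both stretches looked back up and level in that picture. The gripper was about 75 mm above the edge, with no contact force.
- **Jar, nozzle and pot:** The jar and pot were redetected within about 4 pixels of their first positions. The nozzle's detection differed by about 5 pixels, roughly 10 mm; I put that down to detector scatter, since the arm never came near it. No check failed outright.

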